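Refit the cooker knob and hold it pressed in

TASK

The knob of the portable hob was taken off for cleaning: slide the safety cover on the control strip all the way along its rails, away from the bare D-shaped shaft it hides, then turn the loose knob so that its pointer (the flat of its bore is on that side) points the way the shaft's flat faces, and push it fully home on the shaft. Finish while still holding the knob pressed in against its spring, as one does to light the ring: do not let go. Leave the cover open and do not disturb the ramekin and the salt shaker.

Things in the scene. Friction and masses are not known exactly. Their poses are not given: they have to be found in the camera images.
- hob: Fixed portable two-ring hob, white case 270 x 420 x 60 mm (x, y, z), origin under its centre. Steel control strip along its front, 60 mm above the worktop, centred 95 mm to -x; pan supports behind it reach 91 mm. On the strip: a knob already fitted (120 mm to -y, top 50 mm above the strip, leave it) and the bare shaft under the cover (40 mm to +y).
- cover (a joint): Sliding position of the safety cover along the hob's +y, in m: 0 closed (centred over the shaft), 0.10 at its end stop, fully open. It starts between 0 and 0.02, has about 1.5 N of friction and stays where it is left.
- cover_fin (a point): Middle of the top edge of the black fin on the cover. Fin: 40 mm along x, 10 mm thick along y, 18 mm tall, upright on the cover's plate (68 mm along x, 58 mm along y; plate top 37 mm, fin top 55 mm above the strip). Axes as the hob's; the cover slides along y.
- stem_tip (a point): Centre of the top end of the upright brass shaft, hidden under the cover at first; 28 mm above the strip (88 mm above the worktop) when not pressed. Shaft 16 mm in diameter with one flat 3 mm from the axis; the flat faces this point's -x axis; +z up. Its top edge is bevelled by about 1.2 mm. It does not turn.
- stem (a joint): How far the shaft is pressed down, in m: 0 up, 0.006 at its stop. It springs back: about 3 N start it moving, about 7 N push it to the stop.
- knob: Loose metal knob, upright on the worktop, 80 g. Origin: centre of underside, z up. Round body 44 mm wide, 20 mm high; on it a finger bar along x, 14 mm thick (y), 18 mm tall (top at 38 mm), x from +20 to -20 mm, then a 6 mm thick pointer nose to -30 mm: the pointer points along -x.
- knob_bore (a point): Blind end of the knob's bore, on its axis, 16 mm above the underside; axes as the knob's. The bore is D-shaped, 17.6 mm wide, its flat 3.6 mm from the axis on the pointer (-x) side: it fits only with the pointer the way the shaft's flat faces (free within about 0.15 rad). Fully home, this point is on the shaft's tip, the underside 12 mm above the strip.
- ramekin: Bystander: white ramekin, 74 mm in diameter, 38 mm high, on the worktop near the knob; origin under its centre.
- shaker: Bystander: salt shaker, 44 mm in diameter, 90 mm tall, upright on the worktop near the knob; origin under its centre.
Things that resemble listed ones, but are neither listed nor needed, are in the scene too. Leave any blue or green look-alike of the knob alone.

How it is judged:
On the way, in this order (a step that is already met when the one before it is completed fails the run):
1. the cover is slid fully open (value of joint cover above 0.09 m), for 0.2 s.
2. the knob is fully home on the shaft, flat to flat (distance between knob_bore and stem_tip below 0.004 m and horizontal distance between knob_bore and stem_tip below 0.003 m and angle between the x axis of knob and the x axis of stem_tip, either way round below 0.35 rad and angle between the z axis of knob and the z axis of stem_tip, either way round below 0.12 rad), for 0.2 s.
At the end, for the whole second after the job is handed in: Cover at least 90 of its 100 mm open; knob on the shaft, bore end within 4 mm of the shaft tip (3 mm sideways), flats matched within 0.35 rad, upright within 0.12 rad; fingers on the knob (over 2 N), keeping the shaft pressed at least 4 of its 6 mm down (all of step 2 and value of joint cover above 0.09 m and value of joint stem above 0.004 m and contact force between the fingers and knob above 2 N); the arm keeps its last pose, push and grip.
It fails at once if the ramekin is moved by more than 3 cm (distance of ramekin from where it was at the start of the episode above 0.03 m).
It fails at once if the salt shaker is moved by more than 3 cm or tipped over (distance of shaker from where it was at the start of the episode above 0.03 m or angle between shaker's own z axis and vertical above 0.6 rad).
It also fails if it takes over 54 s, if anything falls off the work surface, if the arm or the gripper's body presses on something with over 40 N, if the wrist force passes 120 N, or if a joint passes its speed limit or range.

ROBOT

A 6-joint arm with a two-finger parallel gripper is mounted at the origin on a cart in front of the work surface, level with it; the furniture and walls round the work are solid. World frame = base frame: x ahead of the robot, y to its left, z up, the work surface at z = 0. Lengths are in m, angles in rad, forces in N, time in s.
With the tool pointing down it reaches from about 0.25 to 0.85 m from the base axis. Payload 12.5 kg.
Tool frame: the origin (TCP) lies on the front face of the gripper's body, between the roots of the fingers; the fingertips stand 84 mm ahead of it and the grasp point (between the pads) lies 65 mm ahead of it (grasp_offset is the distance from the TCP to the grasp point, in m); z points along the fingers, y is the line along which they close (so a half turn about z gives the same grasp; the last joint's range is limited). The gripper opens to 93 mm and grips with 3 to 60 N. Pads are 15 mm wide; open, the fingers measure 128 mm over their backs; the gripper's body (75 mm by 188 mm) begins 65 mm behind the grasp point.
Start: joints at [1.111, 0.351, 1.652, -0, 1.139, -0.085], TCP at [0.201, 0.512, 0.303] pointing down, gripper open.
Joint ranges: [-2.75, 2.75], [-0.79, 2.1], [0.01, 2.65], [-1.57, 4.71], [0.07, 3.14], [-2.87, 2.87]. Speed limits (rad/s): [2.22, 2.22, 2.79, 3.14, 3.14, 3.14].

INTERFACE

Orientations are given as a 3x3 rotation matrix whose columns are the frame's x, y, z axes.
In Python, from station import sense, read_camera, camera_model, close_job, grasp_offset gives the robot as it stands. The module is installed in compiled form; this text tells all that it offers.
- The arm moves only by the tool step_arm, never from a script. Its argument "moves" is a list of rows, each a list of 3 entries, a list of its own where there are three numbers: the shift along the tool's x, y, z in units of 50 mm (1.0 is 50 mm), then the turn, a rotation vector about the tool's x, y, z in units of 8 degrees (1.0 is 8 degrees), then the finger opening in mm, from 0 to 93. A call has 1 to 5 rows; each row shifts and turns the commanded pose from where the row before left it, along the tool's axes as they then stand; what a row does not reach is not made up. A row lasts 1/8 s, in which the tool goes at most 62.5 mm and 10.7 degrees, less where a joint would pass 70% of its speed; a pose out of reach is approached as far as the arm can. A call is refused whole if a number of a shift passes 1 or a number of a turn 1, either way. A call with a gripper value outside its range is refused whole. The fingers move at their own pace and stop on an object; "grip_force" is the grip in N (left out, the last holds). Time passes only in rows, so rows that do not move let the fingers close. It gives the time, the measured TCP pose, the force, the opening and the grip force at its end, in the units of the state.
- sense(): the state, without advancing time (a new reading comes with each control period).
- read_camera(name): name is "scene" or "top"; returns (picture, depth): 420x560x3 uint8, red, green, blue; 420x560 float32, m along the optical axis (not along the pixel's ray), 0 where there is no reading.
- camera_model(name): a dict with "camera_matrix" (3x3 intrinsics, pixels), "R" (3x3) and "t" (3): a world point X has camera coordinates R X + t. Camera axes: x right, y down, z forward; pixel columns grow to the right and rows downward; lengths in m; the calibration is good to about 2 mm. A picture is of the moment at which its call begins. camera_model takes no time and is no camera call.
- close_job(): hands the job in; it is judged then, once.
The state is a dict: "time_s": time; "joint_positions": joint angles; "joint_vel": joint speeds; "tau": joint torques, N m; "position": TCP position; "tcp_rot": TCP orientation; "wrist_force": force on the tool from outside, world axes, zero at the start; "moment": the same for the moment, N m; "finger_gap": finger opening in m; "gripper_force": force on a finger pad.
Only numpy, scipy, OpenCV 4.12 (cv2) and the standard library are available. Lean on these libraries where they do the work, as an engineer would, in place of code of your own. Each camera call takes 0.05 s, during which the arm holds its last target. There are 200 camera calls.

## Working session

There is one attempt and no reset: what is moved stays moved. The work goes in short steps, Python scripts to look and compute and a tool call to move; the robot and the scene stay as the last step left them, time stands still between calls to the robot, and variables do not carry over. Pictures are saved under pics/ and viewed, at most 10 in all, crops included, and the job is handed in when it is done.

Besides the shell and the picture viewer there is one more tool, called after "Request:" as name([rows], argument=value, ...), one row to a line, values as JSON. step_arm: Moves the arm, as the interface text tells. Its arguments: {"type":"object","properties":{"moves":{"type":"array"},"grip_force":{"type":"number"}},"required":["moves"]}

```bash
mkdir -p pics; cat > h.py <<'E'
import numpy as np,cv2
from station import *
def snap(n):
    p,d=read_camera(n); np.savez(f'{n}.npz',p=p,d=d); return p,d
def world(n,u,v,d=None,z=None):
    m=camera_model(n);K,R,t=np.array(m['camera_matrix']),np.array(m['R']),np.array(m['t'])
    r=np.linalg.inv(K)@[u,v,1]
    if z is not None:
        c=-R.T@t; w=R.T@r; return c+w*(z-c[2])/w[2]
    return R.T@(r*d-t)
E
python3 - <<'E'
from h import *
for n in('scene','top'):
    p,d=snap(n); cv2.imwrite(f'pics/{n}0.png',cv2.resize(p[:,:,::-1],(800,600)))
    m=camera_model(n); print(n,m['camera_matrix'],-np.array(m['R']).T@m['t'])
s=sense();print(s['tcp_rot'],s['time_s'])
E
```

```text
scene [[536.79483507   0.         277.04869972]
 [  0.         536.79483507 210.13929767]
 [  0.           0.           1.        ]] [-0.03213431 -0.84030688  1.11802808]
top [[386.02236621   0.         284.91609112]
 [  0.         386.02236621 211.32299023]
 [  0.           0.           1.        ]] [ 0.37715345 -0.07579454  1.13333921]
[[-9.30592117e-01  3.66057539e-01 -4.36789592e-04]
 [ 3.66057791e-01  9.30591680e-01 -9.04290341e-04]
 [ 7.54504643e-05 -1.00141570e-03 -9.99999496e-01]] 0.1
```

View pics/scene0.png

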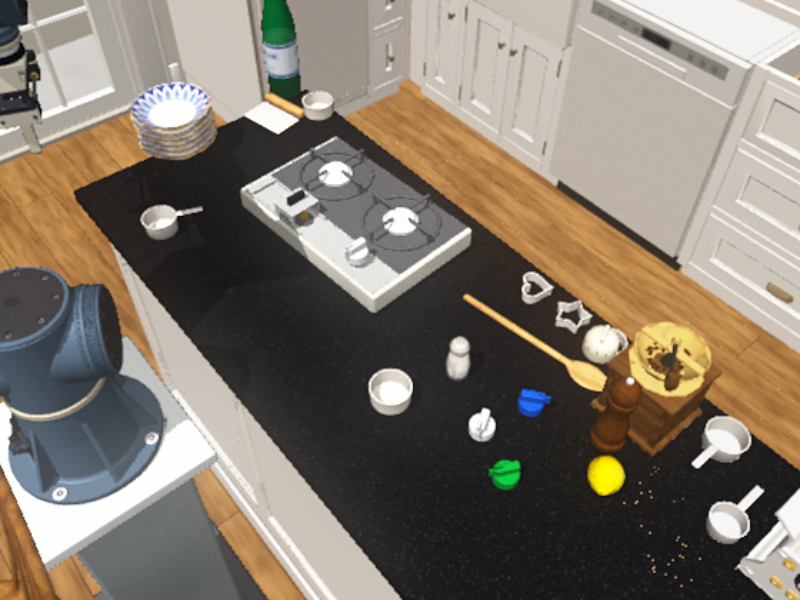

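View pics/top0.png

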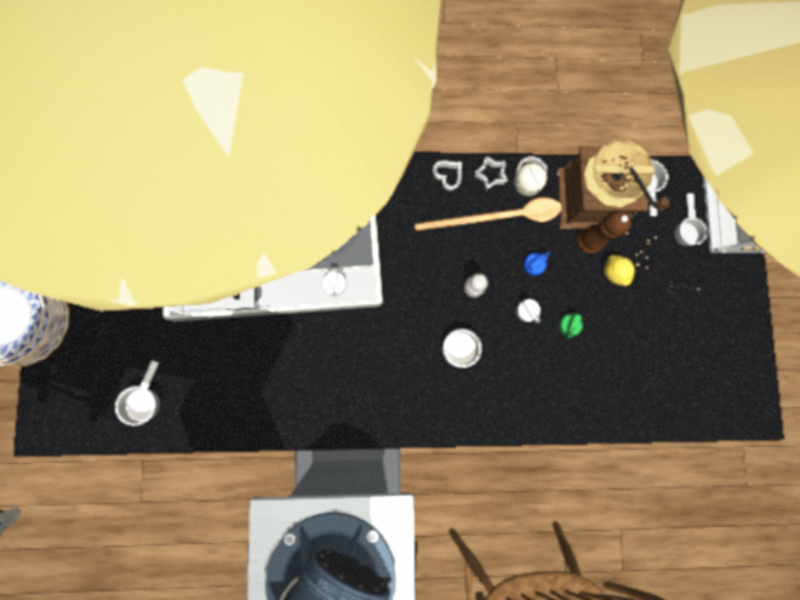

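The scene view shows the cover with its black fin near (296,199), the fitted knob at (357,250), and the loose metal knob at (482,427). The ramekin is at (390,391) and the shaker at (458,358). In the top view the lamps hide the hob, and the knob is at (529,310). Next I'll take enlarged crops.

```bash
python3 - <<'E'
from h import *
S=np.load('scene.npz');T=np.load('top.npz')
def crop(p,u,v,w,h,k): return cv2.resize(p[v:v+h,u:u+w,::-1],None,fx=k,fy=k,interpolation=cv2.INTER_CUBIC)
a=crop(S['p'],160,90,180,130,4.4)
cv2.imwrite('pics/hob.png',a)
b=crop(S['p'],300,270,60,45,6.5); c=crop(T['p'],345,195,60,45,6.5)
cv2.imwrite('pics/knob.png',np.hstack([b,c]))
def sw(n,D,u,v): return world(n,u,v,D['d'][int(v),int(u)]).round(4)
# segment points by height around knob
for n,D in(('scene',S),('top',T)):
    d=D['d'];v,u=np.mgrid[0:420,0:560]
    m=camera_model(n);K,R,t=map(np.array,(m['camera_matrix'],m['R'],m['t']))
    P=(np.stack([(u-K[0,2])/K[0,0]*d,(v-K[1,2])/K[1,1]*d,d],-1)-t)@R
    np.save(n+'P.npy',P)
    c=sw(n,D,*((482*.7,427*.7) if n=='scene' else (529*.7,310*.7)));print(n,'knob',c)
    M=(np.hypot(P[...,0]-c[0],P[...,1]-c[1])<.05)
    for lo,hi in((.012,.025),(.031,.045)):
        q=P[M&(P[...,2]>lo)&(P[...,2]<hi)]
        r=cv2.minAreaRect(q[:,:2].astype(np.float32)*1000) 
        print(lo,len(q),q.mean(0).round(4),r)
    for nm,uv in(('ram',(390,391) if n=='scene' else (461,348)),('shk',(459,345) if n=='scene' else (476,284)),('x',(357,245) if n=='scene' else(334,282))):
        print(nm,sw(n,D,uv[0]*.7,uv[1]*.7))
P=np.load('sceneP.npy');print('fin',sw('scene',S,296*.7,195*.7))
E
```

```text
scene knob [ 0.5041 -0.4187  0.0378]
0.012 155 [ 0.5156 -0.4105  0.0188] ((517.9083251953125, -408.20526123046875), (44.66841506958008, 42.769447326660156), 71.84696197509766)
0.031 102 [ 0.5141 -0.4101  0.0367] ((512.8991088867188, -410.51947021484375), (51.55256271362305, 14.190106391906738), 28.57994270324707)
ram [ 0.449  -0.2484 -0.0007]
shk [ 0.5607 -0.2966  0.0878]
x [ 0.5606 -0.0143  0.1088]
top knob [ 0.5142 -0.4021  0.0372]
0.012 95 [ 0.5158 -0.401   0.0189] ((517.4390258789062, -404.447509765625), (41.3816032409668, 41.7411994934082), 67.50543975830078)
0.031 75 [ 0.5145 -0.4061  0.0368] ((512.933349609375, -407.54669189453125), (49.28117370605469, 14.125539779663086), 26.64485740661621)
ram [ 0.4399 -0.2652  0.0068]
shk [ 0.5594 -0.2845  0.087 ]
x [ 0.56   -0.0113  0.1076]
fin [0.5488 0.1667 0.115 ]
```

View pics/hob.png

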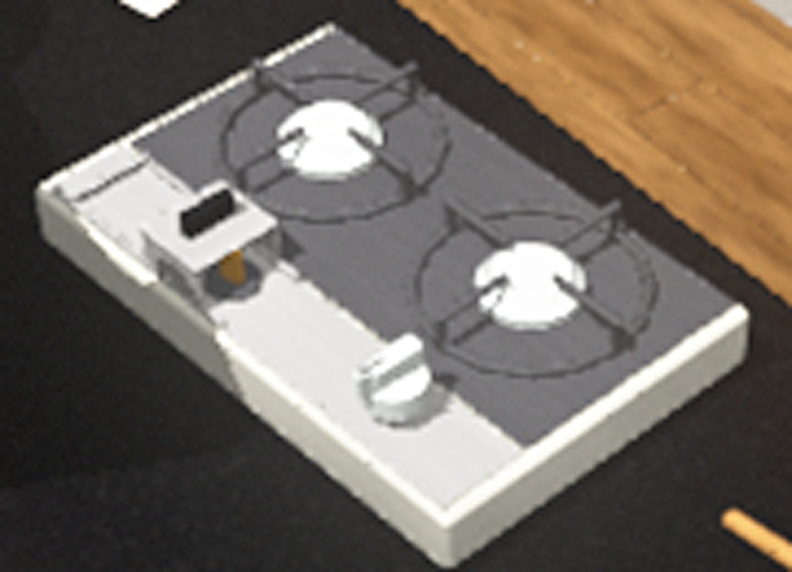

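View pics/knob.png

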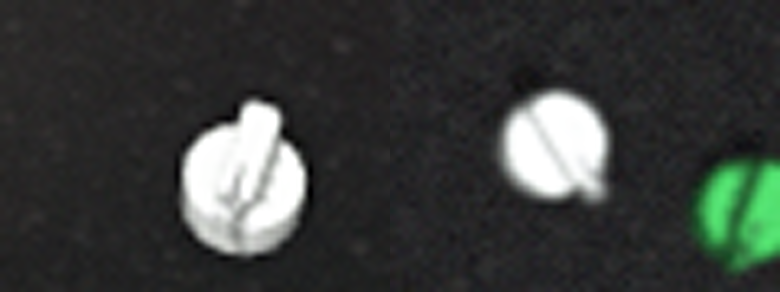

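```bash
cat > fit.py <<'E'
from h import *
from scipy.optimize import minimize
def rot(x,y,c,th):
    dx,dy=x-c[0],y-c[1]; return np.cos(th)*dx+np.sin(th)*dy,-np.sin(th)*dx+np.cos(th)*dy
def render(n,u,v,hfun,zs):
    """height z of first hit for pixels, hfun(x,y,z)->bool inside"""
    m=camera_model(n);K,R,t=map(np.array,(m['camera_matrix'],m['R'],m['t']))
    c=-R.T@t; w=np.stack([(u-K[0,2])/K[0,0],(v-K[1,2])/K[1,1],np.ones(u.shape)],-1)@R
    w=w/w[...,2:]
    out=np.full(u.shape,zs[-1]); done=np.zeros(u.shape,bool)
    for z in zs:
        p=c+w*(z-c[2])[...,None] if np.ndim(z) else c+w*(z-c[2])
        i=hfun(p[...,0],p[...,1],z)&~done; out[i]=z; done|=i
    return out
def knobf(c,th,z0=0):
    def f(x,y,z):
        a,b=rot(x,y,c,th); h=z-z0
        return ((a*a+b*b<.022**2)&(h<=.0205)|((np.abs(a)<.02)&(np.abs(b)<.007)|(a<0)&(a>-.03)&(np.abs(b)<.003))&(h<=.0385))&(h>=0)
    return f
def fitwin(n,win,P,make,x0s,zs,cap):
    u0,u1,v0,v1=win; k=3
    us=np.arange(u0*k,u1*k)/k-.5+.5/k; vs=np.arange(v0*k,v1*k)/k-.5+.5/k
    u,v=np.meshgrid(us,vs); Z=P[v0:v1,u0:u1,2]
    def cost(x):
        z=render(n,u,v,make(x),zs).reshape(v1-v0,k,u1-u0,k).mean((1,3))
        return np.minimum(np.abs(z-Z),cap).mean()*1000
    best=None
    for x0,s in x0s:
        sim=np.vstack([x0]+[np.array(x0)+np.eye(len(x0))[i]*s[i] for i in range(len(x0))])
        r=minimize(cost,x0,method='Nelder-Mead',options=dict(initial_simplex=sim,maxiter=200,xatol=1e-4,fatol=1e-4))
        if best is None or r.fun<best.fun: best=r
    return best.x.round(4),best.fun
E
python3 - <<'E'
from fit import *
zs=np.arange(.0405,-.002,-.0015); zs[-1]=0
for n,w in(('scene',(315,360,275,318)),('top',(352,388,200,235))):
    P=np.load(n+'P.npy')
    print(n,fitwin(n,w,P,lambda x:knobf(x[:2],x[2]),[((.517,-.406,a),(.004,.004,.15)) for a in(.5,.7,.5+np.pi,.7+np.pi)],zs,.02))
P=np.load('sceneP.npy')
zs=np.concatenate([np.arange(.1155,.0585,-.0015),[.03,0]])
def hob(x):
    def f(X,Y,z):
        a,b=rot(X,Y,x[:2],x[2]); 
        m=(np.abs(a)<.135)&(np.abs(b)<.21)&(z<=.0605)
        c=(np.abs(a+.095)<.034)&(np.abs(b-.04-x[3])<.029)&(z<=.0975)&(z>.094)
        g=(np.abs(a+.095)<.02)&(np.abs(b-.04-x[3])<.005)&(z<=.1155)&(z>.094)
        k=((a+.095)**2+(b+.12)**2<.021**2)&(z<.09)
        return m|c|g|k
    return f
print('hob',fitwin('scene',(165,335,92,220),P,hob,[((.65,.12,a,.01),(.01,.01,.05,.01)) for a in(0,.06)],zs,.02))
for w in((.0925,.101),(.11,.118)):
  M=(P[...,2]>w[0])&(P[...,2]<w[1]);M[:,:185]=0;M[:,250:]=0;M[:115]=0;M[165:]=0
  q=P[M];print(w,len(q),q.mean(0),cv2.minAreaRect((q[:,:2]*1000).astype(np.float32)))
E
```

```text
scene (array([ 0.5182, -0.4074,  0.5186]), np.float64(2.2246612812820783))
top (array([ 0.5173, -0.4053,  0.5298]), np.float64(2.059168395853558))
hob (array([0.6426, 0.1085, 0.0676, 0.0253]), np.float64(5.807263278666931))
(0.0925, 0.101) 258 [0.54718211 0.16447656 0.096674  ] ((592.03125, 176.6186065673828), (163.9694366455078, 65.31258392333984), 9.874641418457031)
(0.11, 0.118) 44 [0.54765391 0.16744004 0.11392158] ((548.6897583007812, 168.57113647460938), (38.67485809326172, 13.892221450805664), 2.331578016281128)
```

```bash
cat > go.py <<'E'
from h import *
from scipy.spatial.transform import Rotation as Ro
import sys
def plan(x,y,z,yang=None,n=None):
    """tool down, tool y axis at world angle yang (deg, mod 180); prints rows"""
    s=sense();p=np.array(s['position']);R=np.array(s['tcp_rot'])
    if yang is None: yang=np.degrees(np.arctan2(R[1,1],R[0,1]))
    a=np.radians(yang)
    ya=np.array([np.cos(a),np.sin(a),0]); 
    if ya@R[:,1]<0: ya=-ya
    zz=np.array([0,0,-1.]);T=np.column_stack([np.cross(ya,zz),ya,zz])
    rv=Ro.from_matrix(R.T@T).as_rotvec(); d=np.array([x,y,z])-p
    k=n or max(1,int(np.ceil(max(np.abs(d@R).max()/.05,np.linalg.norm(d)/.06,np.degrees(np.abs(rv)).max()/8))))
    for i in range(k):
        Ri=R@Ro.from_rotvec(rv*i/k).as_matrix()
        print((Ri.T@d/k/.05).round(2).tolist(),(np.degrees(rv/k)/8).round(2).tolist())
    print('t',s['time_s'],p.round(4),'F',np.round(s['wrist_force'],1),'gap',s['finger_gap'],'j6',round(s['joint_positions'][5],2))
if __name__=='__main__': plan(*map(float,sys.argv[1:]))
E
python3 go.py .547 .167 .24 93.9
```

```text
[-1.0, -0.43, 0.14] [-0.0, -0.0, -0.35]
[-0.97, -0.48, 0.14] [-0.0, -0.0, -0.35]
[-0.95, -0.53, 0.14] [-0.0, -0.0, -0.35]
[-0.92, -0.57, 0.14] [-0.0, -0.0, -0.35]
[-0.89, -0.62, 0.14] [-0.0, -0.0, -0.35]
[-0.86, -0.66, 0.14] [-0.0, -0.0, -0.35]
[-0.83, -0.7, 0.14] [-0.0, -0.0, -0.35]
[-0.79, -0.74, 0.14] [-0.0, -0.0, -0.35]
[-0.75, -0.78, 0.14] [-0.0, -0.0, -0.35]
t 0.1 [0.2012 0.5116 0.3023] F [-0.6  0.5  0.3] gap 0.09279242063713505 j6 -0.08
```

Request:
step_arm([
  [[-1.0,-0.43,0.14],[0,0,-0.35],50],
  [[-0.97,-0.48,0.14],[0,0,-0.35],50],
  [[-0.95,-0.53,0.14],[0,0,-0.35],50],
  [[-0.92,-0.57,0.14],[0,0,-0.35],50],
  [[-0.89,-0.62,0.14],[0,0,-0.35],50],
])

```text
time_s: 0.72
position: [0.3943, 0.3187, 0.2674]
tcp_rot: [[-0.992, 0.128, -0.0], [0.128, 0.992, -0.0], [0.0, -0.0, -1.0]]
wrist_force: [1.3, 0.5, 0.2]
finger_gap: 0.0507
gripper_force: 0.0
```

Request:
step_arm([
  [[-0.86,-0.66,0.14],[0,0,-0.35],50],
  [[-0.83,-0.7,0.14],[0,0,-0.35],50],
  [[-0.79,-0.74,0.14],[0,0,-0.35],50],
  [[-0.75,-0.78,0.14],[0,0,-0.35],50],
  [[0,0,0],[0,0,0],50],
])

```text
time_s: 1.35
position: [0.548, 0.1644, 0.2387]
tcp_rot: [[-0.998, -0.062, -0.001], [-0.062, 0.998, -0.001], [0.001, -0.0, -1.0]]
wrist_force: [-0.6, 0.3, -0.1]
finger_gap: 0.0499
gripper_force: 0.0
```

```bash
python3 go.py .547 .167 .186 93.9
python3 - <<'E'
from h import *
p,d=snap('scene'); cv2.imwrite('pics/s1.png',cv2.resize(p[60:210,140:340,::-1],(800,600),interpolation=cv2.INTER_CUBIC))
E
```

```text
[0.01, 0.03, 0.53] [-0.0, -0.0, -0.02]
[0.01, 0.03, 0.53] [-0.0, -0.0, -0.02]
t 1.35 [0.548  0.1644 0.2387] F [-0.6  0.3 -0.1] gap 0.0499205213441247 j6 -1.42
```

View pics/s1.png

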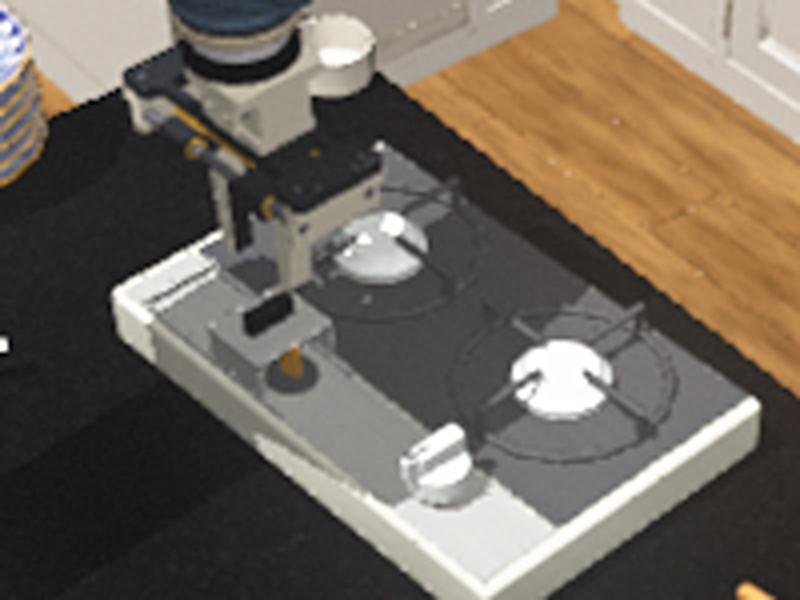

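The gripper is above the fin, which sits at (268,315) in the crop, so I'll go down and push along +y.

Request:
step_arm([
  [[0.01,0.03,0.53],[0,0,0],50],
  [[0.01,0.03,0.53],[0,0,0],50],
  [[0,0.4,0],[0,0,0],50],
  [[0,0.4,0],[0,0,0],50],
  [[0,0.4,0],[0,0,0],50],
])

```text
time_s: 2.02
position: [0.5412, 0.2318, 0.1878]
tcp_rot: [[-0.998, -0.066, 0.001], [-0.066, 0.998, 0.0], [-0.001, 0.0, -1.0]]
wrist_force: [-1.0, -3.0, 1.3]
finger_gap: 0.0498
gripper_force: 0.9
```

Request:
step_arm([
  [[0,0.4,0],[0,0,0],50],
  [[0,0.3,0],[0,0,0],50],
  [[0,0.1,0],[0,0,0],50],
  [[0,0.05,0],[0,0,0],50],
])

```text
time_s: 2.52
position: [0.5388, 0.272, 0.1868]
tcp_rot: [[-0.998, -0.065, 0.0], [-0.065, 0.998, -0.001], [-0.0, -0.001, -1.0]]
wrist_force: [0.7, -8.9, 3.4]
finger_gap: 0.05
gripper_force: 4.6
```

Request:
step_arm([
  [[0,0.1,0],[0,0,0],50],
  [[0,0.1,0],[0,0,0],50],
  [[0,0,0],[0,0,0],50],
])

```text
time_s: 2.9
position: [0.5389, 0.2748, 0.1864]
tcp_rot: [[-0.998, -0.066, -0.003], [-0.066, 0.998, -0.014], [0.003, -0.014, -1.0]]
wrist_force: [4.1, -51.9, 11.8]
finger_gap: 0.0511
gripper_force: 26.1
```

Request:
step_arm([
  [[0,-0.2,0],[0,0,0],50],
  [[0,-0.1,0],[0,0,0],50],
  [[0,0,-0.8],[0,0,0],50],
  [[0,0,-1],[0,0,0],40],
  [[0,0,-0.8],[0,0,0],40],
])

```text
time_s: 3.52
position: [0.539, 0.2675, 0.3187]
tcp_rot: [[-0.998, -0.065, 0.001], [-0.065, 0.998, 0.001], [-0.001, 0.001, -1.0]]
wrist_force: [0.4, 0.6, 0.1]
finger_gap: 0.0406
gripper_force: 0.0
```

```bash
python3 - <<'E'
from h import *
p,d=snap('scene'); u,v=185,120
cv2.imwrite('pics/s2.png',cv2.resize(p[v:v+60,u:u+80,::-1],(800,600),interpolation=cv2.INTER_CUBIC))
m=camera_model('scene');K,R,t=map(np.array,(m['camera_matrix'],m['R'],m['t']))
vv,uu=np.mgrid[0:420,0:560]
P=(np.stack([(uu-K[0,2])/K[0,0]*d,(vv-K[1,2])/K[1,1]*d,d],-1)-t)@R;np.save('P2.npy',P)
M=(np.hypot(P[...,0]-.549,P[...,1]-.15)<.03)
q=P[M&(P[...,2]>.08)&(P[...,2]<.1)];print(len(q),q.round(4).tolist())
M=(P[...,2]>.108)&(P[...,2]<.12)&(np.hypot(P[...,0]-.54,P[...,1]-.25)<.04);q=P[M];print('fin',len(q),q.mean(0),q.min(0),q.max(0))
s=sense();print(s['position'])
E
```

```text
21 [[0.5529, 0.1528, 0.0905], [0.5579, 0.1559, 0.0855], [0.547, 0.1545, 0.0888], [0.5497, 0.1536, 0.088], [0.552, 0.1519, 0.0878], [0.5545, 0.1507, 0.0873], [0.5565, 0.1485, 0.0876], [0.5485, 0.1578, 0.0819], [0.5485, 0.1522, 0.0858], [0.5491, 0.1477, 0.0886], [0.5511, 0.1456, 0.089], [0.554, 0.1449, 0.0878], [0.546, 0.1541, 0.0821], [0.5486, 0.1474, 0.0853], [0.5496, 0.1437, 0.0874], [0.5532, 0.1442, 0.085], [0.5561, 0.1436, 0.0837], [0.548, 0.1471, 0.0821], [0.5504, 0.1457, 0.0817], [0.5508, 0.1409, 0.0849], [0.5554, 0.1431, 0.0807]]
fin 52 [0.54171381 0.24686812 0.11269689] [0.52363691 0.24044038 0.10802836] [0.5627155  0.25655033 0.11735156]
[0.54006477 0.26802026 0.32398379]
```

View pics/s2.png

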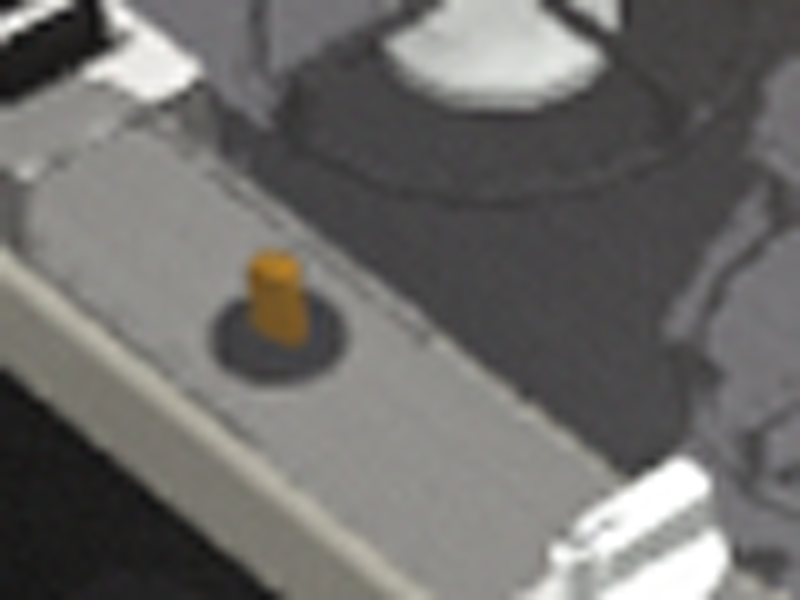

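The cover is open. The brass shaft stands at crop (273,265)–(285,335), but its flat isn't resolved by eye, so I'll look at the raw pixels.

```bash
python3 - <<'E'
from h import *
S=np.load('scene.npz');p=S['p'].astype(int);P=np.load('P2.npy')
np.set_printoptions(linewidth=200)
sl=(slice(142,158),slice(206,219))
print('R-B');print((p[...,0]-p[...,2])[sl]);print('R');print(p[...,0][sl])
print('z mm');print((P[...,2][sl]*1000).round().astype(int))
print('x');print((P[...,0][sl]*1000).round().astype(int));print('y');print((P[...,1][sl]*1000).round().astype(int))
E
```

```text
R-B
[[  5   3   7   3   1   6   4   3   6   1  -1   0   0]
 [  3   4   5   5   4   3   4   2   4   3   3  -1   1]
 [  5   3   5   1   7  16  16   9   1   1   4   3   2]
 [  5   4   5  10  44  79  77  66  28   4   4   4   5]
 [  4   3   4  25  92 125 127 138  90  11   3   1   3]
 [  4   5   2  22  81  97 112 122  92  17   3   5   4]
 [  5   5   4  22  75  76  79  89  75  23   2   4   4]
 [  3   4   0  19  65  75  75  81  82  30  -2   3   4]
 [  4   2  -1  13  54  79  76  82  80  40  -5   0   3]
 [  4   1  -1  15  56  79  77  78  87  47  -7  -2   0]
 [  0  -1  -1   9  43  73  81  79  87  53  -5   0  -1]
 [  1   0  -1  -2  10  35  59  70  76  43  -7   2   1]
 [  2  -1  -3  -1  -2  -1   8  34  38  13  -5   2   0]
 [  3   0  -1   0   0  -3  -2  -6  -4  -3  -1  -1   4]
 [  4   2   0  -2   3   1  -2  -1   0  -1  -1   2   2]
 [  5   4   0   2   0   0   2   1   0  -1   1   3   2]]
R
[[145 145 144 144 143 137 116 132 144 107  82  67  69]
 [142 146 146 147 144 146 141 135 137 133 114  80  69]
 [144 145 146 144 142 142 142 137 125 121 125 115  91]
 [146 144 148 149 147 150 151 142 137 132 121 12
[... 3035 characters left out ...]
172  167  163  167]
 [ 183  180  180  175  154  155  147  144  144  144  164  169  161]
 [ 179  176  172  176  155  153  147  146  141  143  158  161  160]
 [ 173  174  170  168  155  149  146  146  144  145  153  153  153]
 [ 174  173  167  165  158  150  149  141  140  144  154  149  151]
 [ 168  160  162  160  162  152  148  147  144  140  148  148  145]
 [ 165  162  163  157  154  154  147  148  144  140  138  139  142]
 [ 159  154  156  157  153  150  150  147  140  145  138  138  136]
 [ 157  153  149  153  152  144  143  143  140  138  137  138  135]
 [ 155  151  149  148  144  144  139  136  136  134  133  134  130]
 [ 152  150  144 -840  139  143  139  140  133  135  130  128  126]]
```

```bash
cat > stem.py <<'E'
from fit import *
S=np.load('scene.npz');p=S['p'].astype(float)
u0,u1,v0,v1=205,219,142,157;k=6
O=(p[...,0]-p[...,2])[v0:v1,u0:u1]
us=np.arange(u0*k,u1*k)/k-.5+.5/k; vs=np.arange(v0*k,v1*k)/k-.5+.5/k
u,v=np.meshgrid(us,vs); zs=np.concatenate([np.linspace(.088,.0605,56),[.0]])
def pred(x):
    def f(X,Y,z):
        a,b=rot(X,Y,x[:2],x[2]); r=.008-max(0,z-.0868); return (a*a+b*b<r*r)&(a>-.003+(max(0,z-.0868)))&(z>.06)
    z=render('scene',u,v,f,zs)
    val=np.where(z>.0865,x[3],np.where(z>.06,x[4],1.))
    return cv2.GaussianBlur(val,(0,0),k*.35).reshape(v1-v0,k,u1-u0,k).mean((1,3))
cost=lambda x:((pred(x)-O)**2).mean()
res=[]
for th in np.radians(np.arange(-180,180,20)):
    x0=np.array([.551,.149,th,120,78]);sim=np.vstack([x0]+[x0+d for d in np.diag([.003,.003,.2,10,5])])
    r=minimize(cost,x0,method='Nelder-Mead',options=dict(initial_simplex=sim,maxiter=250,xatol=1e-4,fatol=1e-2));res.append((r.fun,r.x))
res.sort(key=lambda a:a[0])
for f,x in res[:10]: print(round(f,1),x.round(4),np.degrees(x[2]).round(1))
E
python3 stem.py
```

```text
Traceback (most recent call last):
  File "stem.py", line 17, in <module>
    r=minimize(cost,x0,method='Nelder-Mead',options=dict(initial_simplex=sim,maxiter=250,xatol=1e-4,fatol=1e-2));res.append((r.fun,r.x))
  File "stem.py", line 13, in <lambda>
    cost=lambda x:((pred(x)-O)**2).mean()
                    ~~~~^^^
  File "stem.py", line 10, in pred
    z=render('scene',u,v,f,zs)
  File "fit.py", line 7, in render
    m=camera_model(n);K,R,t=map(np.array,(m['camera_matrix'],m['R'],m['t']))
ValueError: time passes only in moves, steps and waits
```

```bash
sed -i 's/^import numpy as np,cv2/import numpy as np,cv2,functools/; s/^from station import \*/from station import *\nfrom station import camera_model as _cm\ncamera_model=functools.lru_cache(_cm)/' h.py; python3 stem.py
```

```text
41.7 [  0.5511   0.1521   0.2741 116.6954  72.372 ] 15.7
42.4 [  0.551    0.1522   0.2272 113.5942  74.584 ] 13.0
44.3 [  0.5511   0.1519   0.2927 117.9579  73.6211] 16.8
45.6 [  0.5511   0.1521   0.4046 119.4993  74.9545] 23.2
50.1 [  0.5514   0.1523   0.3833 110.6896  69.643 ] 22.0
55.7 [  0.5514   0.1519   0.709  115.0922  72.8924] 40.6
70.2 [  0.5535   0.1547  -2.6197 112.76    73.7864] -150.1
70.2 [  0.5533   0.1545  -2.3305 114.5944  71.6696] -133.5
70.9 [  0.5536   0.1547  -2.3746 111.3749  73.8217] -136.1
71.6 [  0.5539   0.1544  -2.889  111.4482  73.2615] -165.5
```

```bash
python3 go.py .5178 -.406 .21 120
```

```text
[0.1, -0.96, 0.16] [0.0, 0.0, -0.23]
[0.13, -0.96, 0.16] [0.0, 0.0, -0.23]
[0.16, -0.95, 0.16] [0.0, 0.0, -0.23]
[0.19, -0.95, 0.16] [0.0, 0.0, -0.23]
[0.22, -0.94, 0.16] [0.0, 0.0, -0.23]
[0.25, -0.93, 0.16] [0.0, 0.0, -0.23]
[0.28, -0.92, 0.16] [0.0, 0.0, -0.23]
[0.31, -0.91, 0.16] [0.0, 0.0, -0.23]
[0.34, -0.9, 0.16] [0.0, 0.0, -0.23]
[0.37, -0.89, 0.16] [0.0, 0.0, -0.23]
[0.4, -0.88, 0.16] [0.0, 0.0, -0.23]
[0.43, -0.86, 0.16] [0.0, 0.0, -0.23]
[0.45, -0.85, 0.16] [0.0, 0.0, -0.23]
[0.48, -0.83, 0.16] [0.0, 0.0, -0.23]
t 3.575 [0.5401 0.268  0.324 ] F [0.6 0.3 5.2] gap 0.040069258029736314 j6 -1.25
```

Request:
step_arm([
  [[0.1,-0.96,0.16],[0,0,-0.23],40],
  [[0.13,-0.96,0.16],[0,0,-0.23],40],
  [[0.16,-0.95,0.16],[0,0,-0.23],40],
  [[0.19,-0.95,0.16],[0,0,-0.23],40],
  [[0.22,-0.94,0.16],[0,0,-0.23],40],
])

```text
time_s: 4.2
position: [0.5298, 0.0245, 0.2764]
tcp_rot: [[-0.974, -0.225, 0.0], [-0.225, 0.974, 0.0], [-0.001, 0.0, -1.0]]
wrist_force: [0.3, -1.0, -0.0]
finger_gap: 0.0402
gripper_force: 0.0
```

Request:
step_arm([
  [[0.25,-0.93,0.16],[0,0,-0.23],40],
  [[0.28,-0.92,0.16],[0,0,-0.23],40],
  [[0.31,-0.91,0.16],[0,0,-0.23],40],
  [[0.34,-0.9,0.16],[0,0,-0.23],40],
  [[0.37,-0.89,0.16],[0,0,-0.23],40],
])

```text
time_s: 4.82
position: [0.5207, -0.216, 0.2364]
tcp_rot: [[-0.926, -0.378, 0.001], [-0.378, 0.926, 0.0], [-0.001, 0.0, -1.0]]
wrist_force: [-0.1, 0.5, -0.5]
finger_gap: 0.0401
gripper_force: 0.0
```

Request:
step_arm([
  [[0.4,-0.88,0.16],[0,0,-0.23],40],
  [[0.43,-0.86,0.16],[0,0,-0.23],40],
  [[0.45,-0.85,0.16],[0,0,-0.23],40],
  [[0.48,-0.83,0.16],[0,0,-0.23],40],
  [[0,0,0],[0,0,0],40],
])

```text
time_s: 5.45
position: [0.5121, -0.4092, 0.2035]
tcp_rot: [[-0.872, -0.49, -0.0], [-0.49, 0.872, 0.0], [0.0, 0.001, -1.0]]
wrist_force: [0.0, 0.5, -0.7]
finger_gap: 0.04
gripper_force: 0.0
```

```bash
python3 go.py .5178 -.406 .1065 120
```

```text
[-0.07, 0.0, 0.97] [0.0, -0.0, -0.04]
[-0.07, -0.0, 0.97] [0.0, -0.0, -0.04]
t 5.45 [ 0.5121 -0.4092  0.2035] F [ 0.   0.5 -0.7] gap 0.040043254755041634 j6 -2.83
```

Request:
step_arm([
  [[-0.07,0,0.5],[0,0,0.1],40],
  [[-0.07,0,0.8],[0,0,0],40],
  [[0,0,0.64],[0,0,0],40],
  [[0,0,0],[0,0,0],40],
])

```text
time_s: 5.95
position: [0.5193, -0.4023, 0.1065]
tcp_rot: [[-0.877, -0.48, -0.0], [-0.48, 0.877, 0.001], [-0.0, 0.001, -1.0]]
wrist_force: [0.0, 1.0, 0.9]
finger_gap: 0.04
gripper_force: 0.0
```

```bash
python3 go.py .5178 -.406 .1065; python3 - <<'E'
from h import *
p,d=snap('scene'); u,v=300,250
cv2.imwrite('pics/s3.png',cv2.resize(p[v:v+75,u:u+100,::-1],(800,600),interpolation=cv2.INTER_CUBIC))
E
```

```text
[0.06, -0.05, 0.0] [0.01, 0.0, -0.0]
t 5.95 [ 0.5193 -0.4023  0.1065] F [0.  1.  0.9] gap 0.039983727608420686 j6 -2.8
```

View pics/s3.png

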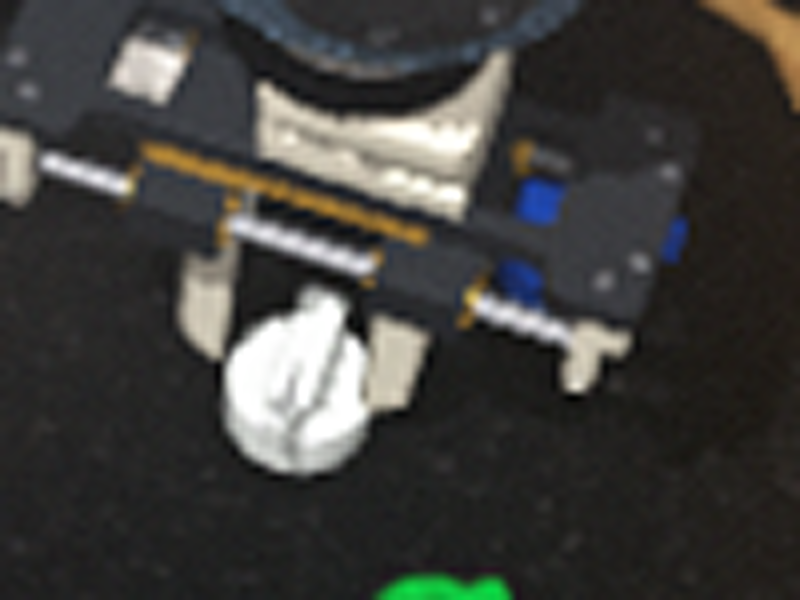

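The fingers straddle the finger bar, with tips near (215,350) and (390,405). The knob axis is near (298,390), about 3 mm further along tool x, so I'll shift and close.

Request:
step_arm([
  [[0.06,0,0],[0,0,0],40],
  [[0,0,0],[0,0,0],12],
  [[0,0,0],[0,0,0],5],
  [[0,0,0],[0,0,0],5],
  [[0,0,0],[0,0,0],5],
], grip_force=40)

```text
time_s: 6.62
position: [0.5164, -0.405, 0.1079]
tcp_rot: [[-0.877, -0.48, 0.0], [-0.48, 0.877, -0.0], [-0.0, -0.0, -1.0]]
wrist_force: [0.5, 1.1, 0.9]
finger_gap: 0.0137
gripper_force: 40.0
```

Request:
step_arm([
  [[0,0,-0.5],[0,0,0],5],
  [[0,0,-1],[0,0,0],5],
  [[0,0,-1],[0,0,0],5],
  [[0,0,-0.6],[0,0,0],5],
])

```text
time_s: 7.12
position: [0.5166, -0.4052, 0.2654]
tcp_rot: [[-0.877, -0.48, 0.002], [-0.48, 0.877, -0.002], [-0.001, -0.002, -1.0]]
wrist_force: [-0.8, -0.4, -0.9]
finger_gap: 0.0139
gripper_force: 40.0
```

```bash
python3 go.py .551 .154 .25 106
```

```text
[-0.6, 0.95, 0.03] [-0.0, 0.0, 0.16]
[-0.58, 0.96, 0.03] [-0.0, 0.0, 0.16]
[-0.55, 0.97, 0.03] [-0.0, 0.0, 0.16]
[-0.53, 0.99, 0.03] [-0.0, 0.0, 0.16]
[-0.51, 1.0, 0.03] [-0.0, 0.0, 0.16]
[-0.49, 1.01, 0.03] [-0.0, 0.0, 0.16]
[-0.47, 1.02, 0.03] [-0.0, 0.0, 0.16]
[-0.44, 1.03, 0.03] [-0.0, 0.0, 0.16]
[-0.42, 1.04, 0.03] [-0.0, 0.0, 0.16]
[-0.4, 1.05, 0.03] [-0.0, 0.0, 0.16]
t 7.125 [ 0.5166 -0.4052  0.2654] F [-0.8 -0.4 -0.9] gap 0.013872435815348243 j6 -2.81
```

Request:
step_arm([
  [[-0.6,0.95,0.02],[0,0,0.16],5],
  [[-0.58,0.96,0.02],[0,0,0.16],5],
  [[-0.55,0.97,0.02],[0,0,0.16],5],
  [[-0.53,0.99,0.02],[0,0,0.16],5],
  [[-0.51,1.0,0.02],[0,0,0.16],5],
])

```text
time_s: 7.75
position: [0.5333, -0.1235, 0.2578]
tcp_rot: [[-0.926, -0.378, 0.0], [-0.378, 0.926, -0.0], [-0.0, -0.0, -1.0]]
wrist_force: [1.4, -0.6, -1.3]
finger_gap: 0.0133
gripper_force: 40.0
```

Request:
step_arm([
  [[-0.49,1.0,0.02],[0,0,0.16],5],
  [[-0.47,1.0,0.02],[0,0,0.16],5],
  [[-0.44,1.0,0.02],[0,0,0.16],5],
  [[-0.42,1.0,0.02],[0,0,0.16],5],
  [[-0.4,1.0,0.02],[0,0,0.16],5],
])

```text
time_s: 8.38
position: [0.5533, 0.1495, 0.2527]
tcp_rot: [[-0.962, -0.273, 0.0], [-0.273, 0.962, -0.0], [-0.0, -0.0, -1.0]]
wrist_force: [1.3, 0.1, -0.8]
finger_gap: 0.0136
gripper_force: 40.0
```

Request:
step_arm([
  [[0,0.2,0.3],[0,0,0],5],
  [[0,0,0.3],[0,0,0],5],
  [[0,0,0],[0,0,0],5],
])

```text
time_s: 8.75
position: [0.5502, 0.156, 0.2212]
tcp_rot: [[-0.962, -0.273, -0.003], [-0.273, 0.962, -0.001], [0.003, 0.0, -1.0]]
wrist_force: [-0.6, -0.2, -0.3]
finger_gap: 0.0134
gripper_force: 40.0
```

```bash
python3 go.py .551 .154 .215 106;  python3 - <<'E'
from h import *
p,d=snap('scene'); u,v=180,100
np.save('held_d.npy',d)
cv2.imwrite('pics/s4.png',cv2.resize(p[v:v+60,u:u+80,::-1],(800,600),interpolation=cv2.INTER_CUBIC))
E
```

```text
[-0.0, -0.04, 0.12] [0.0, -0.02, -0.02]
t 8.75 [0.5502 0.156  0.2212] F [-0.6 -0.2 -0.3] gap 0.013442794005453437 j6 -1.65
```

View pics/s4.png

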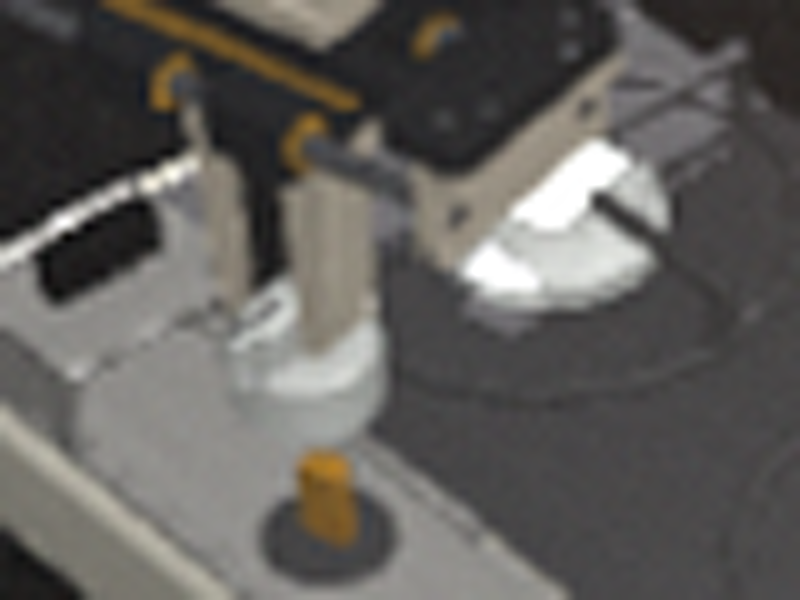

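The held knob body spans (230–388, 290–450), with its pointer to the lower left. The shaft top is at (325,465). I'll fit the held knob in the same camera, relative to the shaft.

```bash
cat > held.py <<'E'
from fit import *
D=np.load('scene.npz');d=D['d'];s=sense();tp=np.array(s['position']);R=np.array(s['tcp_rot'])
vv,uu=np.mgrid[0:420,0:560];m=camera_model('scene');K,Rc,t=map(np.array,(m['camera_matrix'],m['R'],m['t']))
P=(np.stack([(uu-K[0,2])/K[0,0]*d,(vv-K[1,2])/K[1,1]*d,d],-1)-t)@Rc
th=np.arctan2(-R[1,0],-R[0,0]); z0=tp[2]-.1079
def make(x):
    kf=knobf(x[:2],th,z0+x[2]); fc=x[:2]
    def f(X,Y,z):
        a,b=rot(X,Y,fc,th)
        fin=(np.abs(a-x[3])<.0075)&(np.abs(b)>.007)&(np.abs(b)<.0245)&(z>z0+.0239+x[2])
        return kf(X,Y,z)|fin|(z<=.06)
    return f
zs=np.concatenate([np.arange(z0+.07,z0-.004,-.001),[.06]])
for w in((198,224,128,149),(200,222,133,147),(198,224,126,146)):
    print(fitwin('scene',w,P,make,[((.551+e,.152,0,0.),(.003,.003,.002,.003)) for e in(0,.004)],zs,.02))
print(tp,np.degrees(th))
E
python3 held.py
```

```text
(array([ 0.553 ,  0.155 , -0.0016, -0.0023]), np.float64(4.424903596662708))
(array([ 0.5525,  0.1546, -0.0007,  0.003 ]), np.float64(4.345926168326835))
(array([ 0.5529,  0.1544, -0.0006, -0.0022]), np.float64(4.427000027636987))
[0.550677   0.15596849 0.22213289] 15.807134489951173
```

```bash
python3 stem.py | head -5; python3 go.py .5489 .1533 .199 106
```

```text
37.1 [  0.5511   0.1521   0.2748 114.7388  73.0697] 15.7
37.4 [  0.551    0.1521   0.2805 117.6551  72.1947] 16.1
37.4 [  0.551    0.1522   0.2736 114.2654  73.2815] 15.7
37.7 [  0.5511   0.1521   0.2768 111.2575  72.4316] 15.9
37.7 [  0.551    0.1522   0.2781 112.8988  72.2676] 15.9
[0.05, -0.04, 0.46] [-0.0, -0.01, -0.02]
t 8.8 [0.5507 0.156  0.2221] F [-1.2 -0.4 -0.9] gap 0.013206562440475847 j6 -1.65
```

Request:
step_arm([
  [[0.05,-0.04,0.3],[0,0,0],5],
  [[0,0,0.15],[0,0,0],5],
  [[0,0,0.05],[0,0,0],5],
  [[0,0,0],[0,0,0],5],
])

```text
time_s: 9.3
position: [0.549, 0.1547, 0.1977]
tcp_rot: [[-0.962, -0.274, -0.0], [-0.274, 0.962, 0.0], [0.0, 0.0, -1.0]]
wrist_force: [0.7, -0.3, -0.2]
finger_gap: 0.0137
gripper_force: 40.0
```

Request:
step_arm([
  [[0,0,0.05],[0,0,0],5],
  [[0,0,0.04],[0,0,0],5],
  [[0,0,0],[0,0,0],5],
])

```text
time_s: 9.68
position: [0.5491, 0.1548, 0.1935]
tcp_rot: [[-0.962, -0.274, 0.001], [-0.274, 0.962, 0.0], [-0.001, -0.0, -1.0]]
wrist_force: [0.1, 0.0, 2.1]
finger_gap: 0.0138
gripper_force: 40.0
```

Request:
step_arm([
  [[0,0,0.03],[0,0,0],5],
  [[0,0,0],[0,0,0],5],
])

```text
time_s: 9.93
position: [0.5491, 0.1547, 0.1919]
tcp_rot: [[-0.962, -0.274, 0.001], [-0.274, 0.962, 0.0], [-0.001, -0.0, -1.0]]
wrist_force: [0.4, 0.9, 3.6]
finger_gap: 0.0136
gripper_force: 40.0
```

Request:
step_arm([
  [[0,-0.015,0],[0,0,0],5],
  [[0,-0.015,0],[0,0,0],5],
  [[0,0,0],[0,0,0],5],
])

```text
time_s: 10.3
position: [0.5491, 0.153, 0.1914]
tcp_rot: [[-0.962, -0.274, -0.001], [-0.274, 0.962, -0.0], [0.001, -0.0, -1.0]]
wrist_force: [0.0, -0.6, -0.2]
finger_gap: 0.0136
gripper_force: 40.0
```

Force dropped to zero, so it has probably dropped over the shaft. I'll continue down.

Request:
step_arm([
  [[0,0,0.05],[0,0,0],5],
  [[0,0,0.05],[0,0,0],5],
  [[0,0,0],[0,0,0],5],
])

```text
time_s: 10.68
position: [0.5491, 0.1531, 0.1863]
tcp_rot: [[-0.962, -0.274, -0.001], [-0.274, 0.962, -0.0], [0.001, -0.0, -1.0]]
wrist_force: [1.4, -4.2, -3.3]
finger_gap: 0.0134
gripper_force: 40.0
```

Request:
step_arm([
  [[0,0.01,0.05],[0,0,0],5],
  [[0,0,0.05],[0,0,0],5],
  [[0,0,0],[0,0,0],5],
])

```text
time_s: 11.05
position: [0.5492, 0.1533, 0.1818]
tcp_rot: [[-0.962, -0.274, 0.0], [-0.274, 0.962, -0.001], [0.0, -0.001, -1.0]]
wrist_force: [-0.5, -6.8, 3.0]
finger_gap: 0.0134
gripper_force: 40.0
```

Request:
step_arm([
  [[0,0,0.04],[0,0,0],5],
  [[0,0,0],[0,0,0],5],
])

```text
time_s: 11.3
position: [0.5493, 0.1533, 0.1798]
tcp_rot: [[-0.962, -0.274, 0.0], [-0.274, 0.962, -0.001], [0.0, -0.001, -1.0]]
wrist_force: [-0.9, -6.6, 3.8]
finger_gap: 0.0133
gripper_force: 40.0
```

Request:
step_arm([
  [[0,-0.015,0.04],[0,0,0],5],
  [[0,0,0.04],[0,0,0],5],
  [[0,0,0],[0,0,0],5],
])

```text
time_s: 11.68
position: [0.5494, 0.153, 0.1757]
tcp_rot: [[-0.962, -0.274, -0.0], [-0.274, 0.962, -0.0], [0.0, -0.0, -1.0]]
wrist_force: [-1.0, -5.0, 4.6]
finger_gap: 0.0136
gripper_force: 40.0
```

Request:
step_arm([
  [[0,0,0.03],[0,0,0],5],
  [[0,0,0],[0,0,0],5],
])

```text
time_s: 11.92
position: [0.5494, 0.153, 0.1743]
tcp_rot: [[-0.962, -0.274, -0.0], [-0.274, 0.962, -0.0], [0.0, -0.0, -1.0]]
wrist_force: [-1.4, -3.2, 4.9]
finger_gap: 0.0132
gripper_force: 40.0
```

Request:
step_arm([
  [[0,-0.01,0.03],[0,0,0],5],
  [[0,0,0.02],[0,0,0],5],
  [[0,0,0],[0,0,0],5],
])

```text
time_s: 12.3
position: [0.5496, 0.1529, 0.1735]
tcp_rot: [[-0.962, -0.274, 0.001], [-0.274, 0.962, 0.001], [-0.001, 0.0, -1.0]]
wrist_force: [-9.5, -2.6, 23.7]
finger_gap: 0.0139
gripper_force: 40.0
```

Request:
step_arm([
  [[0,0,-0.01],[0,0,0],5],
  [[0,0,0],[0,0,0],5],
  [[0,0,0],[0,0,0],5],
])

```text
time_s: 12.68
position: [0.5495, 0.1529, 0.1736]
tcp_rot: [[-0.962, -0.274, 0.0], [-0.274, 0.962, 0.001], [-0.001, 0.001, -1.0]]
wrist_force: [-7.6, -1.5, 18.9]
finger_gap: 0.0136
gripper_force: 40.0
```

```bash
python3 - <<'E'
from h import *
p,d=snap('scene'); u,v=165,90
cv2.imwrite('pics/s5.png',cv2.resize(p[v:v+75,u:u+100,::-1],(800,600),interpolation=cv2.INTER_CUBIC))
s=sense();print(s['position'],s['wrist_force'],s['moment'],s['gripper_force'])
E
```

```text
[0.54954542 0.1528835  0.17360764] [-7.02108775 -2.12848336 19.62475142] [-0.37520198  1.49751281  0.03109049] 40.0090616941452
```

View pics/s5.png

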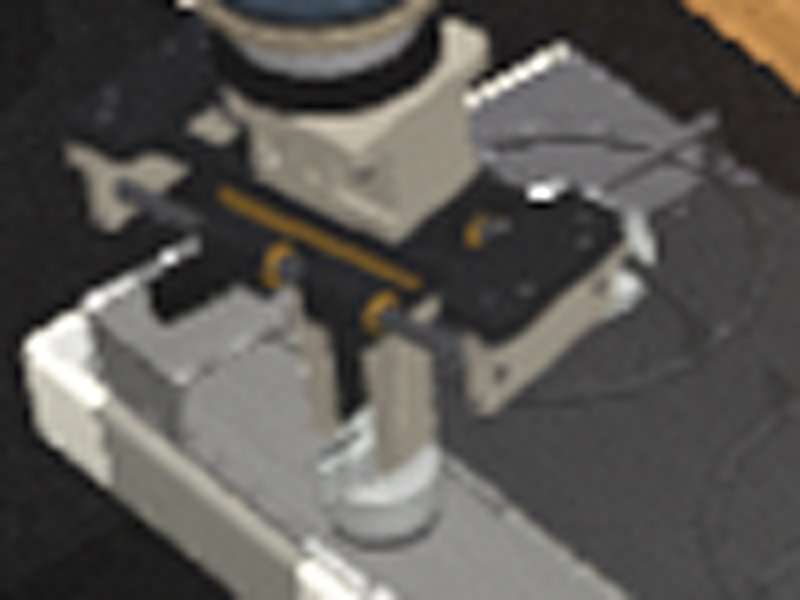

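The knob sits upright and low on the strip at (380,490), the pointer faces front-left, and the cover at (180,320) is still open. The shaft is at its stop with about 19 N of push and 40 N of grip, so I'll hand in.

```bash
python3 -c "
from station import *
print(close_job())"
```

```text
the job is handed in; nothing more can be done
None
```

The job is handed in (no verdict was shown): the cover was slid to its end stop and looks open in the last picture. By the arm's height and force readings, the knob is home on the shaft with flats matched and held pressed to the spring's stop (about 19 N push, 40 N grip). I did not re-measure the ramekin and shaker, but nothing came into contact with them as far as I could tell.

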